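# Release the ratchet jaw of a carton fixture and push it back

### The arm

A 6-joint arm with a two-finger parallel gripper is mounted at the origin on the work surface. World frame = base frame: x ahead of the robot, y to its left, z up, the work surface at z = 0. Lengths are in mm, angles in rad, forces in N, time in s.
With the tool pointing down it reaches from about 275 to 1000 mm from the base axis. Payload 8.4 kg.
Tool frame: the origin (TCP) lies midway between the tips of the shut fingers; the grasp point (between the pads) lies 19 mm behind it; z points along the fingers, y is the direction in which the jaws open and shut (so a half turn about z gives the same grasp; the last joint's range is limited). The gripper opens to 85 mm and grips with 20 to 120 N. Pads are 22 mm wide; open, the fingers measure 114 mm over their backs; the gripper's body (76 mm by 85 mm) begins 54 mm behind the grasp point. The pads swing forward as they close: fully open they stand 13 mm farther back than shut.
Start: joints at [-0.002, 0.353, 1.633, -0, 1.155, -0.002], TCP at [625.002, -0, 231.281] pointing down, gripper open.
Joint ranges: [-2.63, 2.63], [-0.92, 2.1], [0.06, 2.66], [-1.3, 4.44], [0, 2.69], [-3.02, 3.02]. Speed limits (rad/s): [2.22, 2.22, 2.79, 3.14, 3.14, 3.14].

### API

Orientations are given as [roll, pitch, yaw] about the fixed x, y, z axes, in that order (R = Rz(yaw) Ry(pitch) Rx(roll)).
In Python, from rig import r gives the robot as it stands. The module is installed in compiled form; this text tells all that it offers.
- The arm moves only by the tool drive_tool, never from a script. Its argument "moves" is a list of rows, each a list of 3 entries, a list of its own where there are three numbers: the closure, from 0 (fully open) to 1 (shut), then the shift along the tool's x, y, z in cm, then the turn about the tool's z in degrees. In form: [[claw, [dx, dy, dz], roll], ...]. A call has 1 to 12 rows; each row is the pose to reach, as a shift and turn from the pose measured when the call began, along the tool's axes at that moment; what a row does not reach only later rows make up. A row lasts 1/8 s, in which the tool goes at most 62.5 mm and 10.7 degrees, less where a joint would pass 70% of its speed; a pose out of reach is approached as far as the arm can. A call with a gripper value outside its range is refused whole. The fingers move at their own pace and stop on an object; "grip_force" is the grip in N (left out, the last holds). Time passes only in rows, so rows that repeat a pose let the fingers close. It gives the time, the measured TCP pose, the force and the opening at its end, in the units of the state.
- r.sense(): the state, without advancing time (a new reading comes with each control period).
- r.grab_frame(name): name is "scene" or "side" or "wrist"; returns a dict with "color" (384x512x3 uint8, red, green, blue), "fx", "fy", "cx", "cy" (pixels), "pose" (4x4, takes a point from camera to world coordinates); the wrist camera has in their place "hand_eye" (4x4, takes a point from camera to tool coordinates, whose origin is the TCP and whose axes are the flange's). Camera axes: x right, y up, looking along -z (the intrinsics and any distortion apply to the point x, -y, -z); pixel columns grow to the right and rows downward; lengths in mm; the calibration is good to about 2 mm. A picture is of the moment at which its call begins: read the wrist's pose just before it. There is no depth.
- r.sign_off(): hands the job in, once; it reports no verdict.
Trained networks look in the newest picture that a camera, given by its name, has taken for a name from the list of things; names that differ only in an ending like _2 or _b are one class to them, and where a whole thing is asked for, a point or a joint stands for the part that bears it (a point fixed in the world has none). Each returns a list of dicts, best first, with "score" (0 to 1); they miss things now and then, are a little off and sometimes report something else, mostly with a low value. They report only what shows in the picture. A call takes as long as a camera call.
- r.outline_of(thing, camera): "mask" (384x512 bool, what is visible of it) and "at" ([column, row] in pixels, amid what is visible of it).
- r.spot_point(thing, camera): "at" ([column, row] in pixels: a listed point, or the origin of a listed thing).
The state is a dict: "clock": time; "qpos": joint angles; "qvel": joint speeds; "joint_efforts": joint torques, N m; "eef_pos": TCP position; "tcp_rot": TCP orientation; "contact_force": force on the tool from outside, world axes, zero at the start; "wrist_torque": the same for the moment, N m; "opening": opening from 0.0 (shut) to 1.0 (fully open).
Only numpy, scipy, OpenCV 4.12 (cv2) and the standard library are available. Lean on these libraries where they do the work, as an engineer would, in place of code of your own. Each camera call takes 0.05 s, during which the arm holds its last target.

### The job

Open the carton fixture on the packing bench so that the packed carton can be taken out afterwards: with the fingertips press the black release paddle on top of the sliding jaw and, keeping it pressed, push the jaw along its toothed bar, away from the carton, all the way back to the end stop, then let go and move clear. Do not force the jaw, and leave the carton and the other things on the bench where they are.

Things in the scene. Friction and masses are not known exactly. Their poses are not given: they have to be found in the camera images.
- fixture: Fixture fixed to the bench: plywood bed 10 mm thick, steel bar (16 mm wide, 32 to 62 mm above the bench) along its y axis, comb of teeth on the bar's +x side. Origin on the bench under the bar's centre line, z up. At the +y end an upright aluminium fence (face y = +170 mm, top 88 mm high); the carton stands beside it on the -x side of the bar. The end stop is at the -y end.
- jaw (a joint): Grey sliding jaw on the bar, 68 mm long along it. Value in m: how far it has moved along the fixture's -y axis, 0 = foremost (at the carton), 0.160 = against the end stop; starts at 0 to 0.045. About 3 N of friction when released. Unless the paddle is pressed, a ratchet pawl stops it from going back more than 10 mm.
- release (a joint): Release paddle on the jaw. Value in m of downward travel: 0 = up, 0.010 = hard stop. Springs back: 2 N at 0, 4 N at 0.005, 6 N at 0.010. The pawl is out of the teeth from 0.0045 on, only while the paddle is kept pressed. At rest it stands at 0 to 0.0045, as the pawl may sit on a tooth.
- paddle_top (a point): Centre of the paddle's top face, moving with jaw and paddle; axes as the fixture's. Flat black ribbed plate, 50 mm across the bar (x) by 40 mm along it (y), top 98 mm above the bench when fully up. Open from above, both sides and the +y side, where nothing of the jaw stands higher than 86 mm.
- wall_face (a point): Jaw's upright grey push wall (56 mm wide, 14 mm thick, top 135 mm above the bench): centre of its face that looks to the fixture's +y, 120 mm above the bench, 21 mm from the paddle's centre towards the end stop. A fingertip on the paddle, moved towards the end stop, meets this face and pushes the jaw. Axes as the fixture's; moves with the jaw.
- carton: Packed closed cardboard carton, 110 x 130 x 70 mm, 0.45 kg, loose, standing on the bed between fence and jaw. Origin at the centre of its underside. To be left alone.
- tape_roll: Roll of tape lying flat, 96 mm across, 48 mm high, loose on the bench beyond the bar (fixture's +x side). Origin at the centre of its underside. To be left alone.
- label_box: Small white box, 60 x 90 x 45 mm, loose on the bench beyond the bar (fixture's +x side). Origin at the centre of its underside. To be left alone.
- marker: Black marker pen lying flat, 13 mm thick, about 130 mm long, loose on the bench beyond the bar. Origin at the middle of its length, on its underside. To be left alone.
- end_stop (a point): Centre of the face of the end stop that the jaw meets, 50 mm above the bench: an aluminium block, 52 mm across the bar by 30 mm along it, top 72 mm above the bench, at y = -193 mm in the fixture's frame.

How it is judged:
By the outcome, as a careful person would: the job done as asked, in the order asked, and still so for the second after the job is handed in, with the robot touching nothing.
It also fails if it takes over 38 s, if anything falls off the work surface, if the arm or the gripper's body presses on something with over 40 N, if the wrist force passes 120 N, or if a joint passes its speed limit or range.

## Working session

There is one attempt and no reset: what is moved stays moved. The work goes in short steps, Python scripts to look and compute and a tool call to move; the robot and the scene stay as the last step left them, time stands still between calls to the robot, and variables do not carry over. Pictures are saved under pics/ and viewed, and the job is handed in when it is done.

Besides the shell and the picture viewer there is one more tool, called after "Call:" by a JSON object that holds its "name" and its "arguments". drive_tool: Moves the arm, as the interface text tells. Its arguments: {"type":"object","properties":{"moves":{"type":"array"},"grip_force":{"type":"number"}},"required":["moves"]}

```bash
mkdir -p pics
cat > h.py <<'E'
import numpy as np, cv2
from rig import r
def ray(f,px):
    P=np.array(f["pose"]);d=np.array([(px[0]-f["cx"])/f["fx"],-(px[1]-f["cy"])/f["fy"],-1.])
    return P[:3,3],P[:3,:3]@d
def atz(f,px,z):
    o,d=ray(f,px);return o+d*(z-o[2])/d[2]
def tri(f1,p1,f2,p2):
    o1,d1=ray(f1,p1);o2,d2=ray(f2,p2);d1/=np.linalg.norm(d1);d2/=np.linalg.norm(d2)
    t=np.linalg.lstsq(np.c_[d1,-d2],o2-o1,rcond=None)[0]
    a=o1+d1*t[0];b=o2+d2*t[1];return (a+b)/2,np.linalg.norm(a-b)
E
python3 - <<'E'
from h import *
F={}
for c in ("scene","side"):
    F[c]=r.grab_frame(c);f=F[c]; print(c,f.keys(),f["fx"],np.round(f["pose"],2).tolist())
    cv2.imwrite(f"pics/{c}0.png",f["color"][:,:,::-1])
    for t in ("paddle_top","wall_face","end_stop","fixture","carton","tape_roll","label_box","marker"):
        print(c,t,[(np.round(x["at"],1).tolist(),round(x["score"],2)) for x in r.spot_point(t,c)][:3])
for t in ("paddle_top","wall_face","end_stop","fixture","carton","tape_roll","label_box","marker"):
    a=r.spot_point(t,"scene");b=r.spot_point(t,"side")
    if a and b: print(t,tri(F["scene"],a[0]["at"],F["side"],b[0]["at"]))
print(r.sense())
E
```

```text
scene dict_keys(['color', 'fx', 'fy', 'cx', 'cy', 'pose']) 432.88470032032836 [[-0.68, -0.39, 0.62, 1132.95], [0.73, -0.36, 0.58, 562.43], [-0.0, 0.85, 0.53, 561.04], [0.0, 0.0, 0.0, 1.0]]
scene paddle_top [([317.6, 200.7], 0.83)]
scene wall_face [([303.8, 186.2], 0.96)]
scene end_stop [([228.0, 205.9], 0.56), ([308.3, 186.2], 0.28)]
scene fixture [([312.5, 237.6], 0.77)]
scene carton [([371.3, 217.6], 0.75), ([337.9, 303.6], 0.19)]
scene tape_roll [([274.5, 273.5], 0.56)]
scene label_box [([338.3, 304.0], 0.76)]
scene marker [([211.6, 265.7], 0.86)]
side dict_keys(['color', 'fx', 'fy', 'cx', 'cy', 'pose']) 483.9577488943166 [[0.99, 0.08, -0.09, 522.4], [-0.12, 0.61, -0.78, -682.14], [-0.01, 0.79, 0.62, 670.81], [0.0, 0.0, 0.0, 1.0]]
side paddle_top [([200.3, 161.8], 0.46)]
side wall_face [([206.6, 155.8], 0.92), ([248.3, 231.0], 0.53)]
side end_stop [([247.6, 229.9], 0.89)]
side fixture [([202.6, 195.7], 0.97)]
side carton [([143.2, 181.6], 0.6)]
side tape_roll [([264.1, 185.8], 0.82)]
side label_box [([253.1, 154.8], 0.8)]
side marker [([307.2, 216.5], 0.72), ([204.1, 194.0], 0.38)
[... 721 characters left out ...]
t64(4.585812037752451))
{'clock': 1.7, 'qpos': array([-2.42843258e-03,  3.53015959e-01,  1.63341993e+00, -1.24588898e-05,
        1.15520559e+00, -2.40460522e-03]), 'qvel': array([-0.00130978,  0.0004453 ,  0.00048812,  0.00099507, -0.00075067,
       -0.00069591]), 'joint_efforts': array([-8.59622969e-05, -6.05161285e+01, -3.42435229e+01,  5.67947268e-05,
        1.18391195e-03,  7.93420071e-06]), 'eef_pos': array([ 6.24987500e+02, -2.16447958e-02,  2.31262450e+02]), 'tcp_rot': array([-3.14154380e+00,  1.12806789e-05,  1.57077753e+00]), 'contact_force': array([-0.21937672,  0.35298853, -0.56668896]), 'wrist_torque': array([0.00402958, 0.00259443, 0.05293605]), 'opening': 0.9995680688145822}
```

View pics.

View pics/scene0.png

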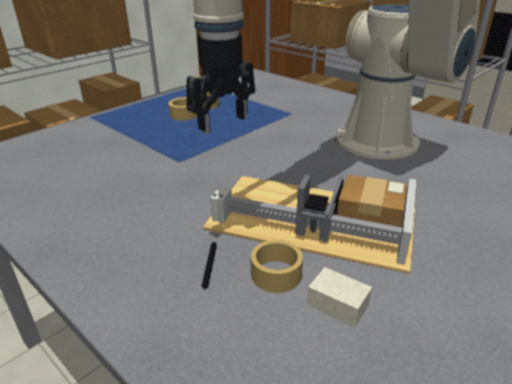

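View pics/side0.png

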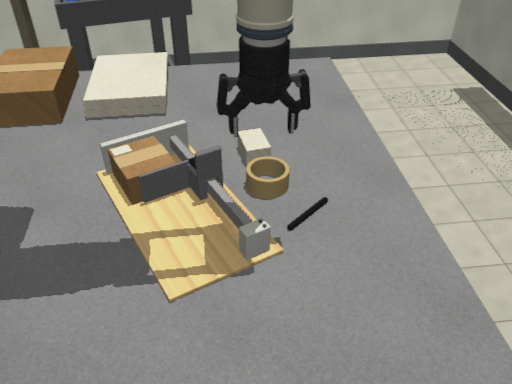

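The scene picture shows the paddle at about (317,201), just right of the push wall (304,187), with the end stop at (222,206). The side picture shows the wall at (207,156) and the end stop at (248,230). Triangulated heights are plausible: wall 120.8 against 120. The paddle came out at 90 against about 96, so it is less certain. I'll shut the fingers, move above the paddle turned to the bar, and look with the wrist camera.

Call:
{"name": "drive_tool", "arguments": {"moves": [[1,[3.5,-2.6,0],-6],[1,[7.1,-5.2,0],-13],[1,[10.7,-7.8,0],-19],[1,[14.3,-10.4,0],-25.4],[1,[14.3,-10.4,0],-25.4],[1,[14.3,-10.4,0],-25.4]], "grip_force": 40}}

```text
clock: 2.45
eef_pos: [521.4, 143.0, 231.5]
tcp_rot: [3.141, 0.0, 2.014]
contact_force: [0.2, 0.1, 0.4]
opening: -0.0
```

```bash
cat >> h.py <<'E'
from scipy.spatial.transform import Rotation as Ro
def wristframe():
    s=r.sense();f=r.grab_frame("wrist");T=np.eye(4);T[:3,:3]=Ro.from_euler("xyz",s["tcp_rot"]).as_matrix();T[:3,3]=s["eef_pos"]
    f["pose"]=T@np.array(f["hand_eye"]);return s,f
E
python3 - <<'E'
from h import *
s,f=wristframe()
print(f.keys(),{k:s[k] for k in("clock","eef_pos","tcp_rot","contact_force","opening")})
cv2.imwrite("pics/w1.png",f["color"][:,:,::-1])
for t,z in (("paddle_top",96),("wall_face",120),("end_stop",50),("fixture",0)):
    print(t,[(np.round(x["at"]),round(x["score"],2),np.round(atz(f,x["at"],z),1)) for x in r.spot_point(t,"wrist")][:2])
E
```

```text
dict_keys(['color', 'fx', 'fy', 'cx', 'cy', 'hand_eye', 'pose']) {'clock': 2.45, 'eef_pos': array([521.36548901, 142.98528887, 231.50935313]), 'tcp_rot': array([3.14099564e+00, 4.28867572e-04, 2.01394947e+00]), 'contact_force': array([0.21421972, 0.05037061, 0.38381339]), 'opening': -0.0001414987820274744}
paddle_top [(array([260., 173.]), 0.73, array([521.9, 151.3,  96. ]))]
wall_face [(array([260., 203.]), 0.67, array([530.1, 133.6, 120. ]))]
end_stop [(array([254., 329.]), 0.67, array([601.9, -29.5,  50. ]))]
fixture [(array([257., 155.]), 0.91, array([520.6, 148.9,   0. ]))]
```

View pics/w1.png

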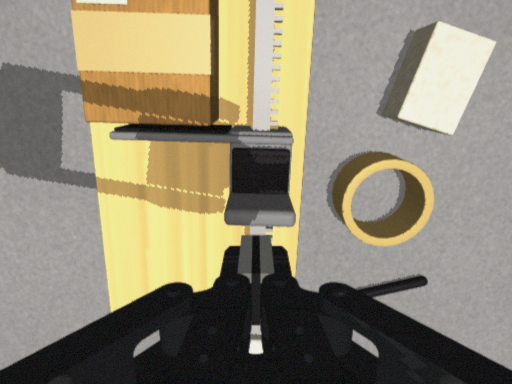

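Run:
```python
from h import *
s=r.sense();f=r.grab_frame("wrist");T=np.eye(4);T[:3,:3]=Ro.from_euler("xyz",s["tcp_rot"]).as_matrix();T[:3,3]=s["eef_pos"];f["pose"]=T@np.array(f["hand_eye"])
im=f["color"][:,:,::-1];print(np.round(f["pose"],2).tolist(),f["cx"],f["cy"])
cv2.imwrite("pics/w1z.png",cv2.resize(im[110:260,190:330],None,fx=4,fy=4,interpolation=cv2.INTER_CUBIC))
def show(n,p,z): print(n,np.round(atz(f,p,z),1))
show("bar top L",(255.5,10),62);show("bar top R",(273,10),62);show("bar L",(254,110),62);show("bar R",(271,110),62)
show("padL",(233,148),97);show("padR",(289,148),97);show("ctr nearwall",(261,193),97)
show("ply R0",(314.5,5),10);show("ply R1",(298,255),10)
show("ply L0",(90,125),10);show("ply L1",(110,300),10)
```

```text
[[0.9, -0.41, -0.12, 490.99], [0.43, 0.87, 0.26, 207.98], [-0.0, -0.28, 0.96, 374.23], [0.0, 0.0, 0.0, 1.0]] 255.45228785791815 192.05998585999558
bar top L [461.8 269.5  62. ]
bar top R [475.1 275.8  62. ]
bar L [495.6 194.6  62. ]
bar R [509.7 201.2  62. ]
padL [492.3 160.5  97. ]
padR [534.8 180.6  97. ]
ctr nearwall [530.6 135.   97. ]
ply R0 [507.4 308.4  10. ]
ply R1 [617.5  60.4  10. ]
ply L0 [342.6 102.4  10. ]
ply L1 [430.8 -97.6  10. ]
```

View pics/w1z.png

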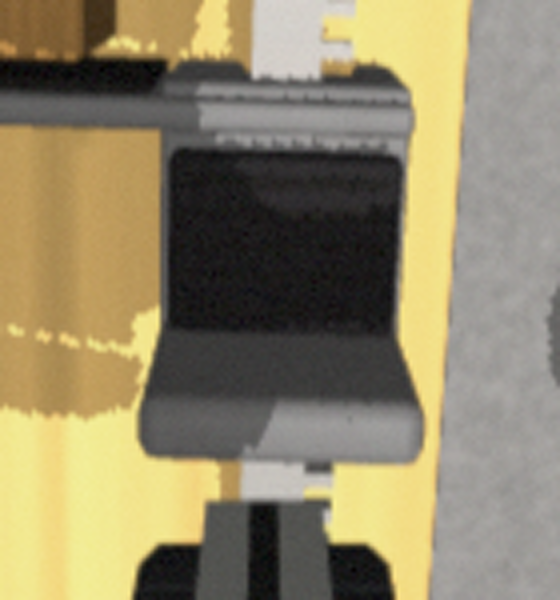

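The wrist view shows the paddle at columns 233–289 and rows 148–193, 39 mm long as expected, centred at (522,152.5). The wall face starts at row 193 and the bar heading is about −65.6°. Descending to just above the paddle.

Call:
{"name": "drive_tool", "arguments": {"moves": [[1,[0.8,0.45,4],-1],[1,[0.8,0.45,8],-1],[1,[0.8,0.45,11],-1],[1,[0.8,0.45,12.7],-1],[1,[0.8,0.45,12.7],-1]]}}

```text
clock: 3.38
eef_pos: [521.6, 151.2, 103.4]
tcp_rot: [-3.14, -0.0, 2.03]
contact_force: [-0.1, 0.2, -0.0]
opening: -0.004
```

Run:
```python
from h import *
for c in("scene","wrist"):
    f=r.grab_frame(c)["color"][:,:,::-1]
    if c=="scene": f=cv2.resize(f[140:260,200:430],None,fx=3,fy=3,interpolation=cv2.INTER_CUBIC)
    cv2.imwrite(f"pics/{c}2.png",f)
```

```text
(no output)
```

View pics/scene2.png

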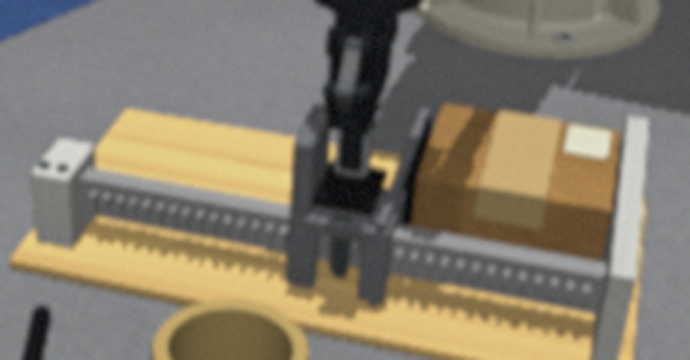

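View pics/wrist2.png

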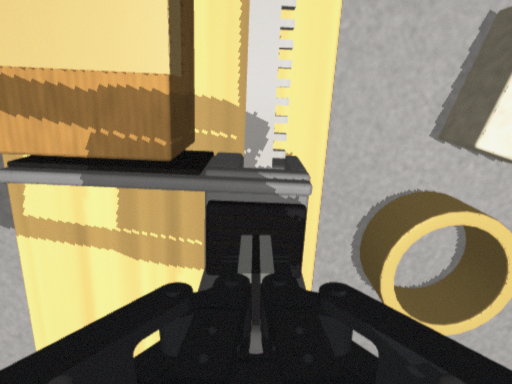

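The fingertips are over the black paddle (wrist view about (255,240)), between the wall and the front plate. Next I press to about 6.5 mm of travel.

Call:
{"name": "drive_tool", "arguments": {"moves": [[1,[0,0,0.4],0],[1,[0,0,0.8],0],[1,[0,0,1.2],0],[1,[0,0,1.2],0],[1,[0,0,1.2],0]]}}

```text
clock: 4.1
eef_pos: [523.0, 151.7, 93.3]
tcp_rot: [3.14, 0.0, 2.03]
contact_force: [-0.0, -0.3, 3.4]
opening: 0.0
```

Call:
{"name": "drive_tool", "arguments": {"moves": [[1,[0,0,0.3],0],[1,[0,0,0.3],0],[1,[0,0,0.3],0]]}}

```text
clock: 4.47
eef_pos: [523.0, 151.7, 90.3]
tcp_rot: [3.14, 0.0, 2.03]
contact_force: [-0.7, -0.7, 4.9]
opening: -0.0
```

Pressed about 7.5 mm, by both height (98−90.3) and spring force (4.9 N). I turned the last correction the wrong way, so I'll fix the yaw by +1.9° and push toward the end stop, first a short way to check that the jaw is following.

Call:
{"name": "drive_tool", "arguments": {"moves": [[1,[-0.4,-0.01,0],1],[1,[-0.8,-0.03,0],1.9],[1,[-1.3,-0.04,0],1.9],[1,[-1.9,-0.06,0],1.9],[1,[-2.5,-0.08,0],1.9],[1,[-3.1,-0.1,0],1.9],[1,[-3.1,-0.1,0],1.9]]}}

```text
clock: 5.35
eef_pos: [536.1, 122.5, 90.3]
tcp_rot: [3.14, 0.001, 1.997]
contact_force: [-0.5, -2.6, 5.2]
opening: 0.002
```

Run:
```python
from h import *
f=r.grab_frame("scene");b=f["color"][:,:,::-1]
cv2.imwrite("pics/scene3.png",cv2.resize(b[140:260,200:430],None,fx=3,fy=3,interpolation=cv2.INTER_CUBIC))
```

```text
(no output)
```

View pics/scene3.png

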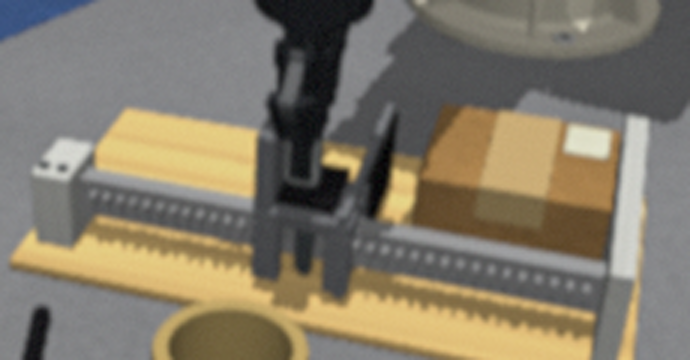

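The jaw follows (wall moved from x≈308 to 268 in the crop), leaving the carton, with a 3 N push and the paddle still down. Continuing.

Call:
{"name": "drive_tool", "arguments": {"moves": [[1,[-0.7,0,0],0],[1,[-1.6,0,0],0],[1,[-2.5,0,0],0],[1,[-3.4,0,0],0],[1,[-4.3,0,0],0],[1,[-5.2,0,0],0],[1,[-6.1,0,0],0],[1,[-7.0,0,0],0],[1,[-7.9,0,0],0],[1,[-8.8,0,0],0],[1,[-9.5,0,0],0],[1,[-9.5,0,0],0]]}}

```text
clock: 6.9
eef_pos: [575.2, 34.9, 90.2]
tcp_rot: [3.141, 0.002, 1.997]
contact_force: [-2.9, -2.0, 5.1]
opening: -0.003
```

Run:
```python
from h import *
f=r.grab_frame("scene");b=f["color"][:,:,::-1]
cv2.imwrite("pics/scene4.png",cv2.resize(b[140:260,200:430],None,fx=3,fy=3,interpolation=cv2.INTER_CUBIC))
```

```text
(no output)
```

View pics/scene4.png

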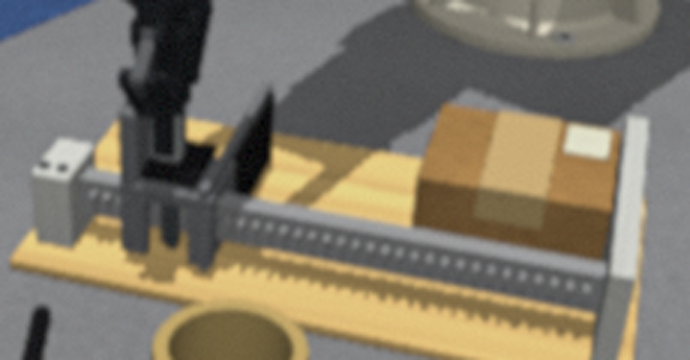

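About 30–40 mm remain by the picture. I'll approach more slowly.

Call:
{"name": "drive_tool", "arguments": {"moves": [[1,[-0.5,0,0],0],[1,[-1.0,0,0],0],[1,[-1.5,0,0],0],[1,[-2.0,0,0],0],[1,[-2.4,0,0],0],[1,[-2.6,0,0],0],[1,[-2.6,0,0],0]]}}

```text
clock: 7.82
eef_pos: [586.2, 11.0, 90.3]
tcp_rot: [3.141, 0.002, 1.997]
contact_force: [-1.9, -0.3, 4.9]
opening: -0.002
```

Call:
{"name": "drive_tool", "arguments": {"moves": [[1,[-0.2,0,0],0],[1,[-0.4,0,0],0],[1,[-0.6,0,0],0],[1,[-0.6,0,0],0]]}}

```text
clock: 8.32
eef_pos: [588.7, 5.3, 90.3]
tcp_rot: [3.141, 0.003, 1.997]
contact_force: [-4.0, 1.1, 4.2]
opening: 0.002
```

Run:
```python
from h import *
f=r.grab_frame("scene");b=f["color"][:,:,::-1]
cv2.imwrite("pics/scene5.png",cv2.resize(b[150:250,200:330],None,fx=6,fy=6,interpolation=cv2.INTER_CUBIC))
```

```text
(no output)
```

View pics/scene5.png

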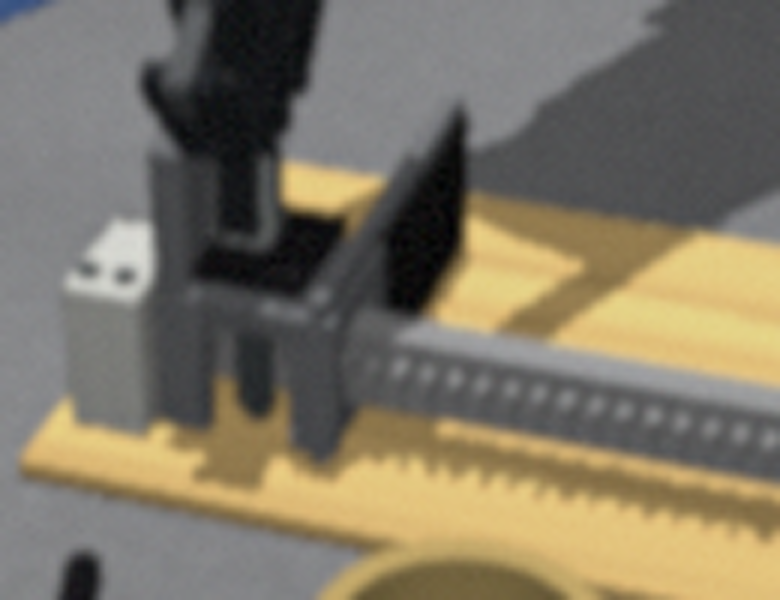

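The jaw is within a few mm of the stop: the gap is about x≈150–158 in the crop. I'll creep in, watching the force.

Call:
{"name": "drive_tool", "arguments": {"moves": [[1,[-0.15,0,0],0],[1,[-0.3,0,0],0],[1,[-0.3,0,0],0]]}}

```text
clock: 8.75
eef_pos: [590.0, 2.5, 90.3]
tcp_rot: [3.141, 0.003, 1.997]
contact_force: [-4.0, 0.9, 4.4]
opening: -0.005
```

Call:
{"name": "drive_tool", "arguments": {"moves": [[1,[-0.15,0,0],0],[1,[-0.3,0,0],0],[1,[-0.3,0,0],0]]}}

```text
clock: 9.12
eef_pos: [591.3, -0.4, 90.3]
tcp_rot: [3.141, 0.003, 1.997]
contact_force: [-3.3, 1.8, 4.8]
opening: 0.0
```

Call:
{"name": "drive_tool", "arguments": {"moves": [[1,[-0.15,0,0],0],[1,[-0.3,0,0],0],[1,[-0.3,0,0],0]]}}

```text
clock: 9.5
eef_pos: [591.3, -0.6, 90.2]
tcp_rot: [-3.141, -0.001, 1.996]
contact_force: [-7.9, 16.6, 8.5]
opening: 0.0
```

Run:
```python
from h import *
print(r.sense()["contact_force"])
f=r.grab_frame("scene");b=f["color"][:,:,::-1]
g=r.grab_frame("side")["color"][:,:,::-1]
cv2.imwrite("pics/s6.png",np.hstack([cv2.resize(x,None,fx=5,fy=5,interpolation=cv2.INTER_CUBIC) for x in (b[160:240,205:283],g[180:260,200:278])]))
```

```text
[-7.94127619 16.591733    8.48114433]
```

View pics/s6.png

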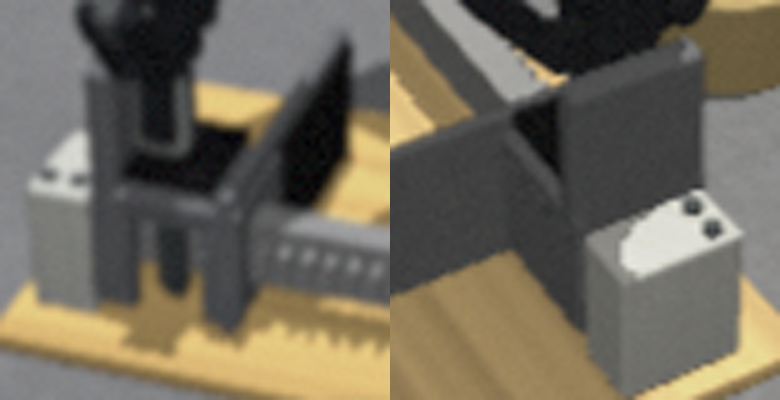

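The jaw has stopped: the reaction rose to 18 N with no further travel, and both pictures show it flush against the stop block. Letting go straight up.

Call:
{"name": "drive_tool", "arguments": {"moves": [[1,[0,0,0],0],[1,[0,0,-0.5],0],[1,[0,0,-1.2],0],[1,[0,0,-2.5],0],[1,[0,0,-5],0],[1,[0,0,-9],0],[1,[0,0,-14],0],[1,[0,0,-18],0],[1,[0,0,-18],0],[1,[-4,0,-18],0],[1,[-9,0,-18],0],[1,[-9,0,-18],0]]}}

```text
clock: 11.1
eef_pos: [629.1, -85.6, 269.4]
tcp_rot: [-3.141, -0.001, 1.993]
contact_force: [-0.0, -0.3, -0.3]
opening: 0.0
```

Run:
```python
from h import *
F={c:r.grab_frame(c) for c in("scene","side")}
cv2.imwrite("pics/s7.png",np.vstack([cv2.resize(x,None,fx=3,fy=3,interpolation=cv2.INTER_CUBIC) for x in (F["scene"]["color"][150:250,200:430,::-1],F["side"]["color"][110:210+50-50,90:320,::-1])]))
cv2.imwrite("pics/s7b.png",F["side"]["color"][:,:,::-1])
for t in ("wall_face","carton","tape_roll","label_box","marker"):
    a=r.spot_point(t,"scene");b=r.spot_point(t,"side")
    if a and b: print(t,a[0]["at"],b[0]["at"],tri(F["scene"],a[0]["at"],F["side"],b[0]["at"]))
print(r.sense()["clock"],r.sense()["contact_force"])
```

```text
wall_face [233.8, 176.8] [246.5, 199.3] (array([593.69825776, -12.52517308, 114.89134448]), np.float64(3.319396040345686))
carton [371.7, 217.0] [143.6, 182.8] (array([383.64775094, 205.38897316,   7.11105053]), np.float64(5.452668431267905))
tape_roll [273.5, 273.9] [264.4, 184.7] (array([658.81394918, 163.96082642,   1.86351712]), np.float64(8.764470938232316))
label_box [335.1, 304.1] [254.9, 152.8] (array([650.4778554 , 293.53439132,   4.20846161]), np.float64(0.6823399094446376))
marker [210.8, 264.5] [308.4, 215.6] (array([729.14088571,  55.32826715,   1.5631938 ]), np.float64(5.573729276489769))
11.7 [-0.23716551  0.39844168  0.14504592]
```

View pics/s7.png

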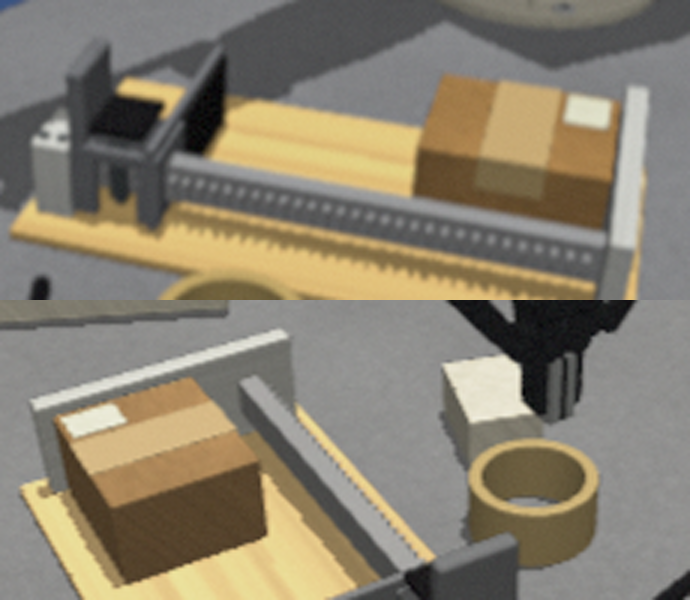

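View pics/s7b.png

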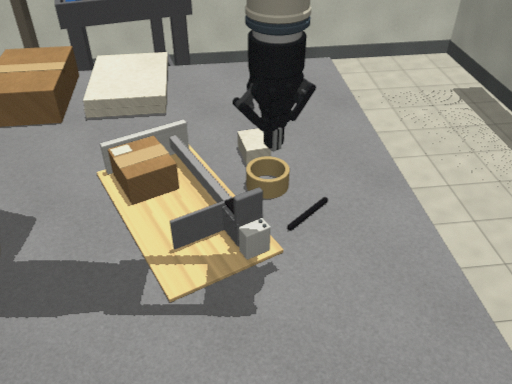

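The jaw is flush against the stop, the paddle is up, the carton, tape, box and marker have not moved beyond detection noise, and the arm is clear.

```bash
python3 -c "
from rig import r
print(r.sign_off())"
```

```text
the job is handed in; nothing more can be done
None
```

The carton fixture is open and the job is handed in at about 12 s of the 38 s allowed. I pressed the release paddle about 7.7 mm with the shut fingertips and kept it down while pushing the jaw back to the end stop. Then I lifted straight up and moved clear.

**Last checks:**
- **Jaw:** at the end of the push the reaction rose from about 4 N to about 18 N with no further travel. Both fixed cameras show the jaw flush against the stop block, and it stayed there after release.
- **Paddle:** it looks back up, and the force on the tool reads about zero.
- **Carton and loose items:** the carton, tape roll, label box and marker show where they started. Re-detected positions differ by 1–2 mm, or about 8 mm for the label box, where it shifted only 2–3 px and the gripper partly hid it in the side picture. I put that down to detection noise.

**What disagreed:**
- The first paddle triangulation was about 7 mm off in position and height, so I used the wrist-camera measurement instead.
- One yaw correction went the wrong way by about 2°. I corrected it while the paddle was pressed, before the fingers reached the wall.
- The final network fix on the wall face came out 5 mm low in height, so I relied on the force and the pictures.

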